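# Stock the drinks caddy

## Robot

A 6-joint arm with a two-finger parallel gripper is mounted at the origin on a cart in front of the work surface, level with it; the furniture and walls round the work are solid. World frame = base frame: x ahead of the robot, y to its left, z up, the work surface at z = 0. Lengths are in mm, angles in rad, forces in N, time in s.
With the tool pointing down it reaches from about 400 to 925 mm from the base axis. Payload 12.5 kg.
Tool frame: the origin (TCP) lies where the fingers leave the gripper's body, on its centre line; the fingertips stand 78 mm ahead of it and the grasp point (between the pads) lies 59 mm ahead of it; z points along the fingers, y is the direction in which the jaws open and shut (so a half turn about z gives the same grasp; the last joint's range is limited). The gripper opens to 95 mm and grips with 3 to 60 N. Pads are 20 mm wide; open, the fingers measure 119 mm over their backs; the gripper's body (75 mm by 180 mm) begins 59 mm behind the grasp point.
Start: joints at [-1.391, 0.491, 1.559, -0, 1.092, -0.106], TCP at [176.225, -599.652, 292.261] pointing down, gripper open.
Joint ranges: [-3.1, 3.1], [-0.84, 2.19], [0.05, 2.79], [-1.13, 4.28], [0.06, 2.93], [-2.69, 2.69]. Speed limits (rad/s): [2.22, 2.22, 2.79, 3.14, 3.14, 3.14].

## Interface

Orientations are given as [roll, pitch, yaw] about the fixed x, y, z axes, in that order (R = Rz(yaw) Ry(pitch) Rx(roll)).
In Python, from cell import env, viewer, ticket, search_frame gives the robot as it stands.
- The arm moves only by the shell command python3 -m inch 'ROWS'. ROWS is a JSON object of lists of equal length, an entry for each row: "hand": the opening, from 0 (shut) to 1 (fully open); "delta_pos": the shift along the tool's x, y, z in cm, a list of three; "turn": the turn about the tool's z in rad. A call has 1 to 20 rows; each row shifts and turns the commanded pose from where the row before left it, along the tool's axes as they then stand; what a row does not reach is not made up. A row lasts 1/10 s, in which the tool goes at most 50 mm and 8.59 degrees, less where a joint would pass 70% of its speed; a pose out of reach is approached as far as the arm can. A call is refused whole if a number of a shift passes 5 or a number of a turn 0.15, either way. A call with a gripper value outside its range is refused whole. The fingers move at their own pace and stop on an object; the grip force is fixed at half the most. Time passes only in rows, so rows that do not move let the fingers close. It gives the time, the measured TCP pose, the force and the opening at its end, in the units of the state.
- env.state(): the state, without advancing time (a new reading comes with each control period).
- viewer.read_camera(name): name is "scene" or "top"; returns (picture, depth): 420x560x3 uint8, blue, green, red; 420x560 float32, mm along the optical axis (not along the pixel's ray), 0 where there is no reading.
- viewer.get_calibration(name): a dict with "fx", "fy", "cx", "cy" (pixels), "k1" (the pictures are not rectified: a ray, as slopes to the right and down, at radius r is drawn at 1 + k1 r^2 times it, then the intrinsics apply), "T" (4x4, takes a point from camera to world coordinates). Camera axes: x right, y down, z forward; pixel columns grow to the right and rows downward; lengths in mm; the calibration is good to about 2 mm. A picture is of the moment at which its call begins. get_calibration takes no time and is no camera call.
- ticket.job_done(): hands the job in, once; it reports no verdict.
Trained networks look in the newest picture that a camera, given by its name, has taken for a name from the list of things; names that differ only in an ending like _2 or _b are one class to them, and where a whole thing is asked for, a point or a joint stands for the part that bears it (a point fixed in the world has none). Each returns a list of dicts, best first, with "p" (0 to 1); they miss things now and then, are a little off and sometimes report something else, mostly with a low value. They report only what shows in the picture. A call takes as long as a camera call. They do not tell look-alikes from the thing itself.
- search_frame(camera, label): "centre" ([column, row] in pixels, amid what is visible of it).
The state is a dict: "t": time; "joints": joint angles; "qvel": joint speeds; "tau": joint torques, N m; "eef_pos": TCP position; "tcp_rot": TCP orientation; "ft_force": force on the tool from outside, world axes, zero at the start; "moment": the same for the moment, N m; "opening": opening from 0.0 (shut) to 1.0 (fully open).
Only numpy, scipy, OpenCV 4.12 (cv2) and the standard library are available. Lean on these libraries where they do the work, as an engineer would, in place of code of your own. Each camera call takes 0.05 s, during which the arm holds its last target.

## Task

Stock the square wooden caddy for the drinks service: stand the pepper mill in its larger square well and the brass jigger in its smaller square well, and set one whole lime in each of the two round seats. Leave the cut lime half and the glass spice jar where they are, and let go of everything.

Things in the scene. Friction and masses are not known exactly. Their poses are not given: they have to be found in the camera images.
- caddy: Fixed wooden caddy 204x204x40 mm, any yaw; brass bows 22 mm out of its +y, -y sides. Origin: underside centre, z up. Places in its frame (mm): larger well, 74x74 inside, at x=50 y=50; smaller well, 64x64, at x=50 y=-50; round seats at x=-50 y=50 and x=-50 y=-50. Well floor z=11, walls 6 thick, top z=40. Seats: 40 mm holes in a deck with top z=30; a seated lime's centre is at z=53.
- pepper_mill_mid (a point): Pepper mill of turned dark wood with a metal button on top, standing: 58 mm diameter at the most, 170 mm high, waisted; its round head (123 to 159 mm up) is 48 mm wide and does not turn. The point is on its axis half-way up, z along the axis, up. Belongs in the larger square well.
- jigger_mid (a point): Brass jigger (double measuring cup, hourglass shape), standing: 100 mm high, 47 mm diameter at the rim, narrow waist; at the waist too the fingers stop at a width of about 40 mm. The point is on its axis half-way up, z up. Belongs in the smaller square well.
- lime_1_mid (a point): Whole lime, nearly a ball, about 59 x 62 x 60 mm. The point is its centre. Belongs in either round seat.
- lime_5_mid (a point): Whole lime, nearly a ball, about 60 x 64 x 60 mm. The point is its centre. Belongs in the other round seat.
- spice_0_mid (a point): Round glass spice jar with a green cap and a paper label, 46 mm diameter, 106 mm high, standing. The point is on its axis half-way up. Does not belong in the caddy; leave it where it is.
- lime_half_0_mid (a point): Half a lime lying on its cut face, 54 mm diameter, only 35 mm high. The point is half-way up. Leave it where it is.
Mind the look-alikes: they are no part of the job. What is shaped like the part that bears jigger_mid but orange or purple is not meant.

How it is judged:
By the outcome, as a careful person would: the job done as asked, in the order asked, and still so for the second after the job is handed in, with the robot touching nothing.
It also fails if it takes over 112 s, if anything falls off the work surface, if the arm or the gripper's body presses on something with over 40 N, if the wrist force passes 120 N, or if a joint passes its speed limit or range.

## Working session

There is one attempt and no reset: what is moved stays moved. The work goes in short steps, Python scripts to look and compute and a shell command to move; the robot and the scene stay as the last step left them, time stands still between calls to the robot, and variables do not carry over. Pictures are saved under pics/ and viewed, and the job is handed in when it is done.

```bash
ls; mkdir -p pics; cat > h.py <<'E'
import numpy as np, cv2
from cell import env, viewer, ticket, search_frame
def cal(n):
    c=viewer.get_calibration(n); return c,np.array(c["T"],float)
def und(c,u,v):
    K=np.array([[c["fx"],0,c["cx"]],[0,c["fy"],c["cy"]],[0,0,1.]])
    p=cv2.undistortPoints(np.array([[[u,v]]],float),K,np.array([c["k1"],0,0,0,0.]))[0,0]
    return np.array([p[0],p[1],1.])
def px2w(n,u,v,d):
    c,T=cal(n); p=und(c,u,v)*d; return (T@np.r_[p,1])[:3]
def px2z(n,u,v,z):
    c,T=cal(n); r=T[:3,:3]@und(c,u,v); o=T[:3,3]; return o+r*(z-o[2])/r[2]
def cloud(n,D):
    c,T=cal(n); K=np.array([[c["fx"],0,c["cx"]],[0,c["fy"],c["cy"]],[0,0,1.]])
    h,w=D.shape; vv,uu=np.mgrid[:h,:w]
    p=cv2.undistortPoints(np.stack([uu,vv],-1).reshape(-1,1,2).astype(float),K,np.array([c["k1"],0,0,0,0.])).reshape(h,w,2)
    P=np.dstack([p,np.ones((h,w))])*D[...,None]
    W=P@T[:3,:3].T+T[:3,3]; W[D==0]=np.nan; return W
def w2px(n,P):
    c,T=cal(n); q=np.linalg.inv(T)@np.r_[P,1]; s=q[:2]/q[2]; s=s*(1+c["k1"]*(s@s)); return s*[c["fx"],c["fy"]]+[c["cx"],c["cy"]]
E
python3 - <<'E'
from h import *
for n in("scene","top"):
    I,D=viewer.read_camera(n); cv2.imwrite(f"pics/{n}0.png",I); np.savez(f"{n}0.npz",I=I,D=D)
    c,T=cal(n); print(n,c["k1"],T[:3,3].round(),T[:3,2].round(2))
    for l in["caddy","pepper_mill_mid","jigger_mid","lime_1_mid","spice_0_mid","lime_half_0_mid"]:
        r=search_frame(n,l)
        for x in r[:5]:
            u,v=x["centre"]; d=D[int(v),int(u)]
            print(l,np.round(x["centre"]),round(x["p"],2),px2w(n,u,v,d).round() if d>0 else None)
s=env.state(); print(s)
E
```

```text
pics
scene -0.15180930642652282 [ -213. -1085.   960.] [ 0.41  0.71 -0.57]
caddy [246. 193.] 0.52 [433. 249.  30.]
pepper_mill_mid [246. 194.] 0.63 [435. 246.  30.]
pepper_mill_mid [265. 223.] 0.56 [406.  66.  25.]
jigger_mid [280. 270.] 0.74 [ 297. -215.   84.]
jigger_mid [316. 212.] 0.38 [524. -46.  92.]
lime_half_0_mid [357. 307.] 0.54 [ 430. -383.   22.]
top 0.011438059354194719 [ 301.    2. 1293.] [ 0.1   0.   -0.99]
caddy [173. 183.] 0.76 [486. 317.  28.]
pepper_mill_mid [258. 205.] 0.91 [413.  76. 157.]
jigger_mid [364. 252.] 0.84 [ 299. -201.   56.]
jigger_mid [389. 205.] 0.8 [ 425. -271.   49.]
jigger_mid [308. 172.] 0.78 [513. -52.  52.]
lime_1_mid [340. 208.] 0.63 [ 416. -138.   58.]
spice_0_mid [296. 207.] 0.64 [414. -20. 108.]
lime_half_0_mid [419. 211.] 0.77 [ 412. -355.   28.]
{'t': 0.7, 'joints': array([-1.39060206e+00,  4.90897592e-01,  1.55891772e+00, -1.16805400e-05,
        1.09170015e+00, -1.05599158e-01]), 'qvel': array([-0.00062667,  0.00084975, -0.000819  , -0.00031734,  0.00132755,
       -0.0007885 ]), 'tau': array([-2.69486291e-04, -6.12338734e+01, -2.58407271e+01,  6.92528626e-02,
        4.44377249e-02, -1.80368590e-05]), 'eef_pos': array([ 176.22003083, -599.6452886 ,  292.25632929]), 'tcp_rot': array([3.14151698e+00, 1.84452771e-05, 2.85798808e-01]), 'ft_force': array([-0.16678093,  0.79944821,  0.47736483]), 'moment': array([-0.01088619,  0.07296134,  0.04228925]), 'opening': 0.9993741090342844}
```

View pics/top0.png

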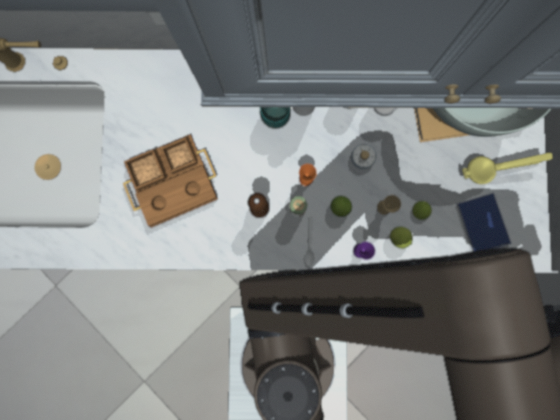

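View pics/scene0.png

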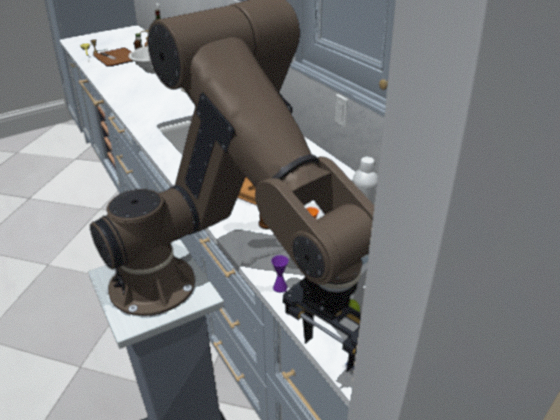

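Top view: mill (258,205), spice jar (297,204), jigger candidates orange (308,174), purple (364,250) and brown/brass (389,205). The limes and lime half are among (341,206), (401,237) and (422,210). I'll enlarge to check.

```bash
python3 - <<'E'
from h import *
z=np.load("top0.npz");I,D=z["I"],z["D"]
a=cv2.resize(I[140:270,240:450],None,fx=3.7,fy=3.7,interpolation=cv2.INTER_CUBIC)
b=cv2.resize(I[120:240,100:230],None,fx=4,fy=4,interpolation=cv2.INTER_CUBIC)
cv2.imwrite("pics/c1.png",a);cv2.imwrite("pics/c2.png",b)
W=cloud("top",D)
H=W[...,2]
m=((H>12)&(H<200)&(W[...,0]<600)).astype(np.uint8); m[:,:230]=0;m[260:]=0;m[:140]=0
n,L,s,c=cv2.connectedComponentsWithStats(m)
for i in range(1,n):
    if s[i,4]>30:
        P=W[L==i]; print(s[i],c[i].round(),np.percentile(P,2,axis=0).round(),np.percentile(P,98,axis=0).round(), I[L==i].mean(0).round())
# overhead cabinet
for r in(60,100,104,110): print(r,W[r,330].round())
E
```

```text
[ 462  141   98  119 2290] [525. 182.] [ 301. -722.   14.] [ 590. -484.   65.] [ 83. 110. 110.]
[351 144  25  25 492] [363. 156.] [ 534. -236.   17.] [ 596. -175.   44.] [101. 103. 101.]
[299 163  18  21 285] [307. 173.] [485. -68.  16.] [527. -26. 103.] [ 55.  88. 141.]
[247 192  23  26 443] [258. 204.] [396.  56.  14.] [444. 103. 170.] [56. 65. 78.]
[330 195  22  22 376] [341. 206.] [ 398. -168.   32.] [ 450. -115.   61.] [40. 70. 59.]
[378 195  23  19 325] [390. 204.] [ 405. -286.   14.] [ 447. -246.  103.] [53. 65. 70.]
[289 196  18  20 285] [298. 206.] [398. -44.  35.] [440.  -3. 110.] [ 95. 115. 112.]
[413 201  19  19 277] [422. 210.] [ 394. -390.   14.] [ 441. -344.   35.] [39. 72. 63.]
[461 204  20  12  61] [470. 210.] [ 404. -525.   12.] [ 430. -475.   17.] [57. 39. 32.]
[473 207  31  31 207] [491. 222.] [ 344. -585.   12.] [ 423. -514.   17.] [60. 41. 33.]
[390 226  23  22 406] [401. 237.] [ 314. -328.   31.] [ 367. -276.   61.] [55. 92. 85.]
[504 230   7  13  31] [507. 237.] [ 330. -607.   12.] [ 363. -590.   19.] [66. 52. 46.]
[481 237  22  11  75] [491. 242.] [ 316. -580.   12.] [ 342. -530.   17.] [55. 39. 32.]
[354 241  22  19 297] [365. 250.] [ 284. -219.   15.] [ 325. -178.  103.] [99. 55. 78.]
60 [580. -58. 635.]
100 [nan nan nan]
104 [561. -72. 490.]
110 [ 702. -116.    1.]
```

View pics/c1.png

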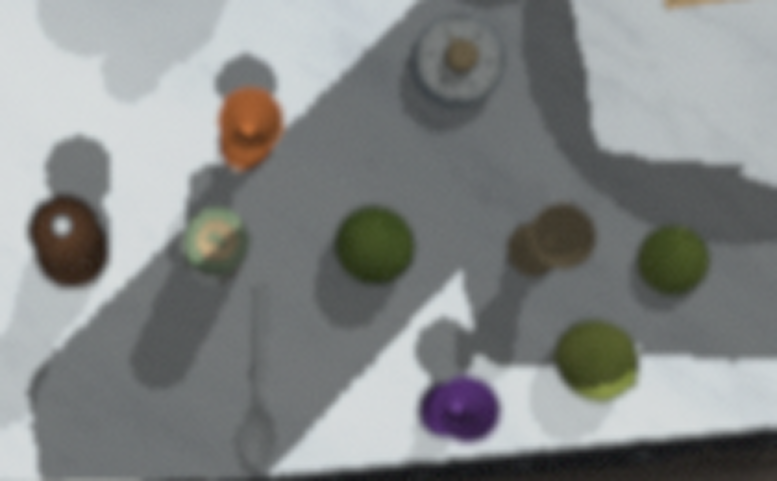

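View pics/c2.png

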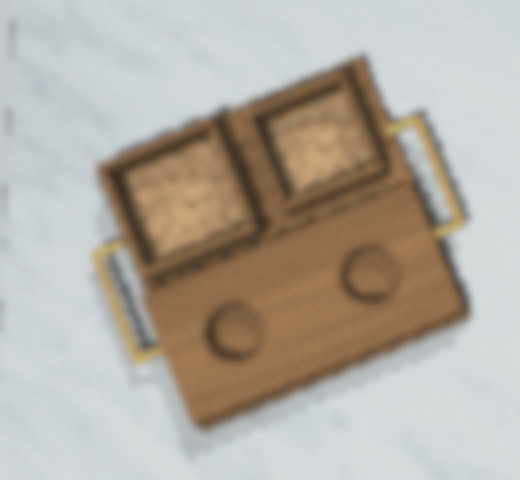

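```bash
python3 - <<'E'
from h import *
from scipy.optimize import least_squares, minimize
z=np.load("top0.npz");I,D=z["I"],z["D"]
W=cloud("top",D);H=W[...,2]
print("table z",np.nanmedian(H[200:215,225:240]))
# caddy
m=((H>24)&(H<60)); m[:, :110]=0;m[:,225:]=0;m[:125]=0;m[235:]=0
m2=cv2.morphologyEx(m.astype(np.uint8),cv2.MORPH_CLOSE,np.ones((5,5)));
cn,_=cv2.findContours(m2,cv2.RETR_EXTERNAL,cv2.CHAIN_APPROX_NONE); mm=cv2.drawContours(np.zeros_like(m2),cn,-1,1,-1)
mm=cv2.morphologyEx(mm,cv2.MORPH_OPEN,np.ones((13,13)))
P=W[(mm>0)&m][:,:2]
r=cv2.minAreaRect(P.astype(np.float32)); print("rect",r)
# model fit of height map
Wp=W[mm>0]; Wp=Wp[~np.isnan(Wp[:,2])]
def model(xy,p):
    d=xy-p[:2]; c,s=np.cos(p[2]),np.sin(p[2]); x=d[:,0]*c+d[:,1]*s; y=-d[:,0]*s+d[:,1]*c
    h=np.where((np.abs(x)<102)&(np.abs(y)<102),30.,0)
    for yy,a in((50,37),(-50,32)):
        q=np.maximum(abs(x-50),abs(y-yy)); h=np.where(q<a+6,40,h); h=np.where(q<a,11,h)
        h=np.where(np.hypot(x+50,y-yy)<20,17,h)
    return h
best=None
reg=cv2.dilate(mm,np.ones((5,5)))>0; Wr=W[reg];Wr=Wr[~np.isnan(Wr[:,2])]
def cost(p): return np.mean(np.minimum(abs(model(Wr[:,:2],p)-Wr[:,2]),15))
for th in np.arange(.2,.55,.05):
    o=minimize(cost,[*r[0],th],method="Nelder-Mead",options=dict(initial_simplex=np.array([[*r[0],th],[r[0][0]+8,r[0][1],th],[r[0][0],r[0][1]+8,th],[*r[0],th+.05]])))
    if best is None or o.fun<best.fun: best=o
print("caddy",best.x,best.fun)
p=best.x;c,s=np.cos(p[2]),np.sin(p[2]); R=np.array([[c,-s],[s,c]])
J=cv2.resize(I[100:280,90:450],None,fx=2.2,fy=2.2)
def dot(Pw,col):
    u=(w2px("top",Pw)-[90,100]+.5)*2.2; cv2.circle(J,tuple(int(k) for k in u),2,col,-1)
for n,l,zz in(("big",(50,50),11),("small",(50,-50),11),("s+",(-50,50),30),("s-",(-50,-50),30)):
    w=p[:2]+R@l; print(n,w.round(1)); dot(np.r_[w,zz],(0,0,255))
for q in((102,102,40),(102,-102,40),(-102,102,30),(-102,-102,30)): dot(np.r_[p[:2]+R@q[:2],q[2]],(255,0,0))
def comp(u,v,lo,hi,r=16):
    M=np.zeros_like(m); M[v-r:v+r,u-r:u+r]=1; M&=(H>lo)&(H<hi); return W[M]
def sph(Q,rr):
    f=lambda x:np.linalg.norm(Q-x,axis=1)-rr
    return least_squares(f,[*Q[:,:2].mean(0),30],loss="soft_l1").x
for n,u,v in(("limeA",341,206),("limeB",401,237)):
    x=sph(comp(u,v,25,80,13),30.5); print(n,x.round(1)); dot(x,(0,0,255))
def top(n,u,v,lo,hi):
    Q=comp(u,v,lo,hi); (cx,cy),rr=cv2.minEnclosingCircle(Q[:,:2].astype(np.float32)); print(n,round(cx,1),round(cy,1),"r",round(rr,1),Q.mean(0).round(1),len(Q)); dot(np.array([cx,cy,hi]),(0,255,255))
top("mill head",258,204,135,162);top("mill button",258,204,161,180);top("mill base",258,204,10,110)
top("jig rim",390,204,92,110);top("jig low",390,204,8,60)
top("spice",298,206,98,115);top("orange",307,173,90,110);top("purple",365,250,90,110)
cv2.imwrite("pics/fit.png",J)
E
```

```text
table z 0.45673730149837866
rect ((494.0940856933594, 327.6603088378906), (191.25210571289062, 204.78860473632812), 22.51732063293457)
caddy [4.97929346e+02 3.31926253e+02 4.11616055e-01] 4.591047108893293
big [523.7 397.8]
small [563.8 306.1]
s+ [432.1 357.7]
s- [472.1 266.1]
limeA [ 424.4 -143.5   28.2]
limeB [ 341.6 -304.4   28.8]
mill head 423.5 79.5 r 24.9 [421.8  78.9 152.2] 293
mill button 426.1 79.1 r 12.2 [423.5  79.3 168.4] 24
mill base 429.3 74.4 r 39.0 [406.7  75.   41.6] 127
jig rim 425.9 -266.1 r 23.6 [ 426.8 -269.9   98.3] 84
jig low 427.5 -278.5 r 33.1 [ 422.9 -259.9   31.7] 119
spice 420.1 -24.8 r 23.0 [420.1 -24.3 105.9] 241
orange 505.7 -48.0 r 23.4 [509.6 -48.7  97.8] 94
purple 304.9 -197.9 r 23.5 [ 304.5 -200.8   97.4] 105
```

View pics/fit.png

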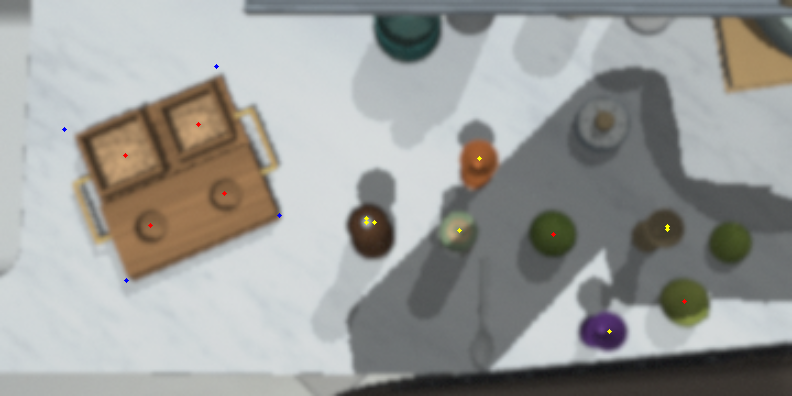

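```bash
cat > ov.py <<'E'
from h import *
def overlay(I,p,fn,box=(120,240,100,230),f=5):
    c,s=np.cos(p[2]),np.sin(p[2]); R=np.array([[c,-s],[s,c]])
    r0,r1,c0,c1=box
    J=cv2.resize(I[r0:r1,c0:c1],None,fx=f,fy=f,interpolation=cv2.INTER_CUBIC)
    def poly(l,zz,col):
        q=np.array([(w2px("top",np.r_[p[:2]+R@np.array(a),zz])-[c0,r0]+.5)*f for a in l]); cv2.polylines(J,[q.astype(np.int32).reshape(-1,1,2)],True,col,1)
    sq=lambda x,y,a:[(x+a,y+a),(x+a,y-a),(x-a,y-a),(x-a,y+a)]
    t=np.linspace(0,6.28,30)
    poly(sq(50,50,37),40,(0,0,255));poly(sq(50,-50,32),40,(0,0,255))
    poly(sq(50,50,37),11,(0,255,0));poly(sq(50,-50,32),11,(0,255,0))
    for y in(50,-50): poly([(-50+20*np.cos(a),y+20*np.sin(a)) for a in t],30,(255,0,0))
    poly(sq(0,0,102),30,(255,255,0))
    cv2.imwrite(fn,J)
E
python3 - <<'E'
from ov import *
z=np.load("top0.npz");I=z["I"]
overlay(I,[497.9,331.9,.4116],"pics/ov1.png")
D=z["D"];W=cloud("top",D)
np.set_printoptions(linewidth=250)
print(W[130:230:5,120:225:4,2].round())
E
```

```text
[[ 3.  2.  4.  6. -1. -3.  0. -3. -3.  2. -3.  2.  2.  1. -2. -3.  4.  0. -3.  1. -2. -1.  3. -2. -0.  4. -3.]
 [ 6.  8.  0.  5.  2. -1. -2.  2. -3. -1. -1. -0.  4. -0. -2.  0. -1. 14. -4. -3.  1.  0.  0.  4.  1.  1. -0.]
 [ 2.  3.  2. -2.  4.  3. -0.  2. -5.  3.  3. -1.  2.  3.  9. 40. 35. 11. 11.  7.  4. -1.  1.  0.  3.  4. -5.]
 [-2.  1.  2.  0.  1. -1.  1.  3.  2. -1.  0. 10. 39. 33. 19. 13. 13. 38. 12. -2.  5. -4.  1. -1. -2. -5. -4.]
 [ 1. -1. -0.  3. -2. -1. -2. -0. 41. 14. 16. 27. 11. 11. 16. 12. 10. 15.  9.  8. 24. 24. -2.  3. -3.  2. -1.]
 [ 1.  0. -1. -0.  3. 39. 35. 19. 10. 33. 14. 39. 15. 11. 13. 10. 11. 11. 40.  8.  2. -0.  1. -2.  2. -3. -0.]
 [ 2. -1. 39. 36. 20. 11.  8. 16. 10. 39. 12.  9. 32. 11. 12. 11. 12. 10. 12. 15. 13.  0. 25.  0. -2.  1. -0.]
 [ 0. -1. 37. 15. 14. 12. 10. 11. 12.  9. 27. 11. 42. 12.  9. 12. 42. 32. 17.  8.  7.  2.  1. -1. -1. -1.  5.]
 [ 1.  1. 42. 16. 12. 15. 15. 15.  6.  9. 41. 11.  9. 44. 40. 18.  9.  9. 33. 31. 36. 33.  4. 21.  0.  2.  1.]
 [-1. -2.  2. 34. 12. 10. 13. 16. 15. 16. 11. 24. 10. 12. 11. 29. 34. 29. 35. 32. 30. 33.  8. 18. 17.
[... 420 characters left out ...]
 31. 31. 25. 34. 31.  7.  7. -3.]
 [-2.  7.  3. -1. -1. 33. 27. 27. 21.  9. 10.  9. 31. 33. 34. 27. 28. 32. 29. 29. 30. 27. 25. 15.  1. -2. -2.]
 [-1. -1. -0. 21. -3. 30. 30. 32. 23. 13. 12.  5. 28. 26. 31. 30. 33. 28. 36. 26. 13. -1.  4. -1.  1.  3. -1.]
 [ 0.  2.  3.  6. -1.  2. 33. 33. 28. 32. 30. 34. 26. 33. 33. 29. 27. 14.  1.  0.  4.  0.  1. -3. -5.  2.  2.]
 [ 2.  8. -0.  2. -1.  0. 32. 29. 29. 31. 31. 35. 28. 33. 14.  5.  1.  4. -5.  1.  1.  3.  1.  0. -1.  0.  1.]
 [-0.  2.  3.  5.  5.  7. -1. 27. 33. 30. 28. 18.  7.  3.  2.  0.  1.  3.  4. -2. -1.  1.  1. nan  2. -1. -1.]
 [ 2.  1.  6.  2.  5. -3.  2. 29. 11.  3.  1. -1. -2.  0.  3.  2.  3.  3.  3.  2. -4. -3.  2.  1.  5.  2.  1.]]
```

View pics/ov1.png

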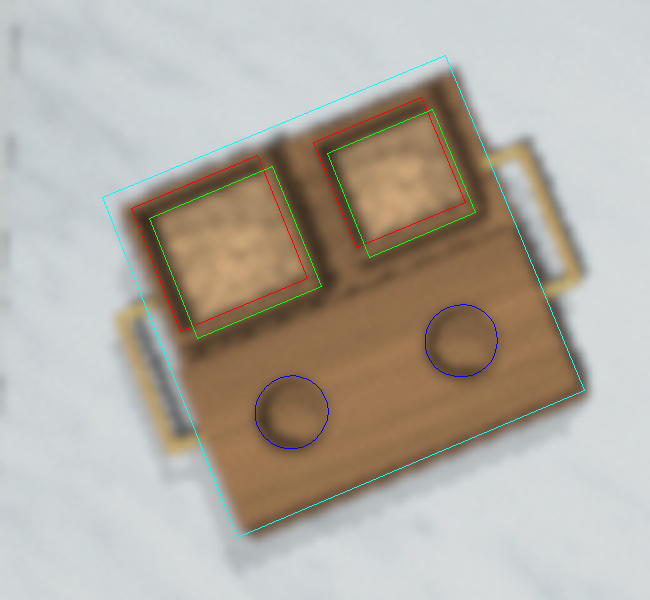

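```bash
python3 - <<'E'
from ov import *
from scipy.optimize import differential_evolution
z=np.load("top0.npz");I,D=z["I"],z["D"]
W=cloud("top",D)
Wr=W[122:238,112:225].reshape(-1,3);Wr=Wr[~np.isnan(Wr[:,2])]
def model(xy,p):
    d=xy-p[:2]; c,s=np.cos(p[2]),np.sin(p[2]); x=d[:,0]*c+d[:,1]*s; y=-d[:,0]*s+d[:,1]*c
    h=np.where((x>-102)&(x<7)&(np.abs(y)<102),30.,0)
    h=np.where((x>=7)&(x<p[3])&(y<p[4])&(y>-p[5]),40.,h)
    for yy,a in((50,37),(-50,32)):
        q=np.maximum(abs(x-50),abs(y-yy)); h=np.where(q<a,11,h)
        h=np.where(np.hypot(x+50,y-yy)<20,12,h)
    return h
def cost(p): return np.mean(np.minimum(abs(model(Wr[:,:2],p)-Wr[:,2]),20))
o=differential_evolution(cost,[(470,515),(305,350),(.3,.5),(85,103),(85,103),(80,103)],seed=1,popsize=20,maxiter=200)
p=o.x;print(p,o.fun)
overlay(I,p,"pics/ov2.png")
np.save("caddy.npy",p)
c,s=np.cos(p[2]),np.sin(p[2])
for l in((50,50),(50,-50),(-50,50),(-50,-50)): print(l,(p[:2]+np.array([[c,-s],[s,c]])@l).round(1))
E
```

```text
[4.98152995e+02 3.32310603e+02 4.09080203e-01 9.48015514e+01
 9.74299570e+01 8.98604189e+01] 3.764190402953238
(50, 50) [524.1 398.1]
(50, -50) [563.9 306.3]
(-50, 50) [432.4 358.3]
(-50, -50) [472.2 266.5]
```

View pics/ov2.png

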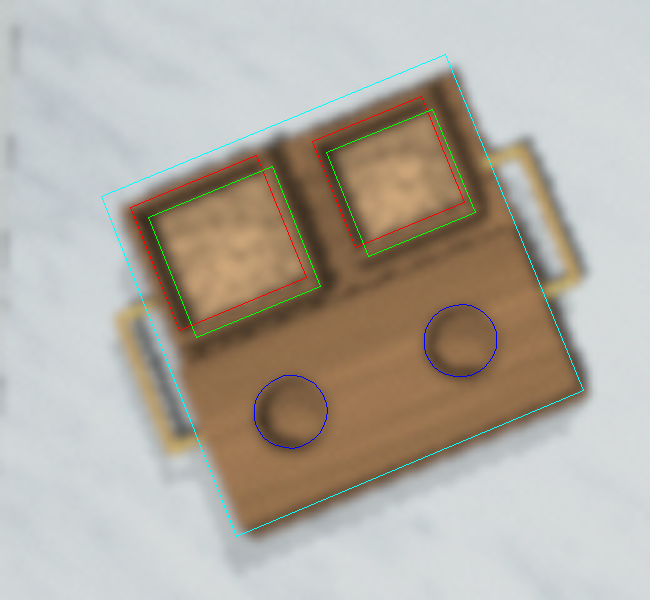

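```bash
cat > go.py <<'E'
import sys,math
from cell import env
s=env.state(); x,y,z=s["eef_pos"]; w=s["tcp_rot"][2]
print("t",round(s["t"],1),"pos",s["eef_pos"].round(1),"rot",s["tcp_rot"].round(3),"F",s["ft_force"].round(1),"open",round(s["opening"],3))
a=[float(v) for v in sys.argv[1:]]
if len(a)>=3:
    if len(a)>3: print("turn",round((w-a[3]+math.pi)%(2*math.pi)-math.pi,3)); w=a[3]
    dx,dy=a[0]-x,a[1]-y
    print("cm:",round((math.cos(w)*dx+math.sin(w)*dy)/10,2),round((math.sin(w)*dx-math.cos(w)*dy)/10,2),round((z-a[2])/10,2))
E
python3 -m inch '{"hand":[1,1,1,1,1,1,1,1,1,1,1,1],"delta_pos":[[0,0,0],[0,0,0],[0,0,0],[0,0,0],[0,0,0],[0,0,0],[0,0,0],[0,0,0],[0,0,0],[0,0,0],[0,0,0],[0,0,0]],"turn":[-0.15,-0.15,-0.15,-0.15,-0.15,-0.15,-0.15,-0.15,-0.15,-0.15,-0.15,-0.04]}'; python3 go.py 390 -400 280 1.976;python3 go.py 424 80 280 1.976
```

```text
t: 1.9
eef_pos: [176.2, -599.6, 292.3]
tcp_rot: [-3.142, 0.0, 1.981]
ft_force: [-0.9, -0.1, -0.3]
opening: 0.994
t 1.9 pos [ 176.2 -599.6  292.3] rot [-3.142  0.     1.981] F [-0.9 -0.1 -0.3] open 0.994
turn 0.005
cm: 9.92 27.52 1.23
t 1.9 pos [ 176.2 -599.6  292.3] rot [-3.142  0.     1.981] F [-0.9 -0.1 -0.3] open 0.994
turn 0.005
cm: 52.69 49.56 1.23
```

```bash
python3 -m inch '{"hand":[1,1,1,1,1,1,1,1,1,1,1,1,1,1,1,1,1,1,1,1],"delta_pos":[[1.24,3.44,0],[1.24,3.44,0],[1.24,3.44,0],[1.24,3.44,0],[1.24,3.44,0],[1.24,3.44,0],[1.24,3.44,0],[1.24,3.44,0],[3.56,1.84,0],[3.56,1.84,0],[3.56,1.84,0],[3.56,1.84,0],[3.56,1.84,0],[3.56,1.84,0],[3.56,1.84,0],[3.56,1.84,0],[3.56,1.84,0],[3.56,1.84,0],[3.56,1.84,0],[3.56,1.84,0]],"turn":[0.005,0,0,0,0,0,0,0,0,0,0,0,0,0,0,0,0,0,0,0]}'; python3 go.py 424 79.3 200 1.976
```

```text
t: 3.9
eef_pos: [427.8, 80.2, 292.5]
tcp_rot: [3.141, 0.0, 1.971]
ft_force: [1.0, -0.1, -0.1]
opening: 1.002
t 3.9 pos [427.8  80.2 292.5] rot [3.141 0.    1.971] F [ 1.  -0.1 -0.1] open 1.002
turn -0.005
cm: 0.07 -0.39 9.25
```

```bash
python3 -m inch '{"hand":[1],"delta_pos":[[0,0,0]],"turn":[0]}' >/dev/null; python3 - <<'E'
from h import *
for n in("top","scene"):
    I,D=viewer.read_camera(n); cv2.imwrite(f"pics/{n}1.png",I); np.savez(f"{n}1.npz",I=I,D=D)
E
python3 go.py 424 79.3 200 1.976
```

```text
t 4.1 pos [427.8  79.1 292.2] rot [3.142 0.    1.973] F [ 0.3  0.3 -1.3] open 1.0
turn -0.003
cm: 0.17 -0.34 9.22
```

View pics/scene1.png

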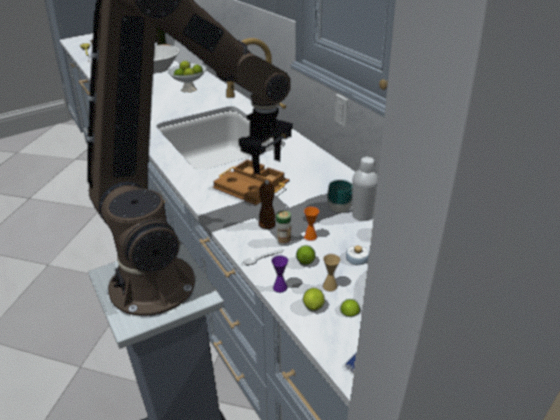

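View pics/top1.png

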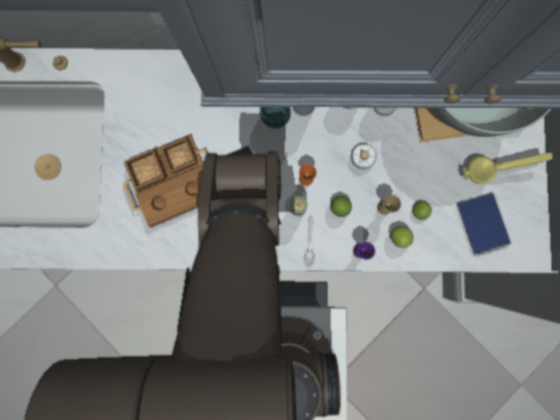

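Scene view: brass jigger (332,272), lime half (350,307), limes (306,255) and (313,298), mill (267,205), and the gripper is above it. I'll cross-check positions with the scene camera's depth.

```bash
python3 - <<'E'
from h import *
from scipy.optimize import least_squares
z=np.load("scene1.npz");I,D=z["I"],z["D"];W=cloud("scene",D)
def blob(u,v,r,lo,hi):
    Q=W[v-r:v+r,u-r:u+r].reshape(-1,3);return Q[(Q[:,2]>lo)&(Q[:,2]<hi)]
def cyl(Q,R):
    o=np.array([-213.,-1085]); 
    f=lambda x:np.hypot(*(Q[:,:2]-x).T)-R
    d=Q[:,:2].mean(0)-o; return least_squares(f,Q[:,:2].mean(0)+d/np.linalg.norm(d)*R*.7,loss="soft_l1",f_scale=2).x.round(1)
Q=blob(267,190,14,132,150);Q=Q[(abs(Q[:,0]-424)<45)&(abs(Q[:,1]-79)<45)];print("mill",cyl(Q,24),len(Q))
Q=blob(332,265,16,85,98);Q=Q[(abs(Q[:,0]-426)<45)&(abs(Q[:,1]+266)<45)];print("jig",cyl(Q,22),Q.mean(0),len(Q))
for u,v in((306,255),(313,298)):
    Q=blob(u,v,11,8,70)
    print("lime",least_squares(lambda x:np.linalg.norm(Q-x,axis=1)-30.3,[*Q[:,:2].mean(0)+10,28],loss="soft_l1",f_scale=2).x.round(1))
Q=W[170:205,215:290].reshape(-1,3); 
print("deck z",np.nanmedian(W[180:190,225:250,2]))
p=np.array([497.5,331,.405]);c,s=np.cos(p[2]),np.sin(p[2]);R=np.array([[c,-s],[s,c]])
f=6;J=cv2.resize(I[150:215,200:300],None,fx=f,fy=f,interpolation=cv2.INTER_CUBIC)
sq=lambda x,y,a:[(x+a,y+a),(x+a,y-a),(x-a,y-a),(x-a,y+a)]
t=np.linspace(0,6.28,30)
for l,zz,col in((sq(50,50,37),40,(0,0,255)),(sq(50,-50,32),40,(0,0,255)),(sq(0,0,102),30,(255,255,0)),*[([(-50+20*np.cos(a),y+20*np.sin(a)) for a in t],30,(255,0,0)) for y in(50,-50)]):
    q=np.array([(w2px("scene",np.r_[p[:2]+R@np.array(a),zz])-[200,150]+.5)*f for a in l]); cv2.polylines(J,[q.astype(np.int32).reshape(-1,1,2)],True,col,1)
cv2.imwrite("pics/ov3.png",J)
E
```

```text
mill [424.3  80.9] 82
jig [ 425.8 -266.2] [ 429.08654261 -262.38878751   91.88106496] 106
lime [ 425.8 -140.7   31.2]
lime [ 343.7 -307.1   29.6]
deck z 33.62338415443469
```

View pics/ov3.png

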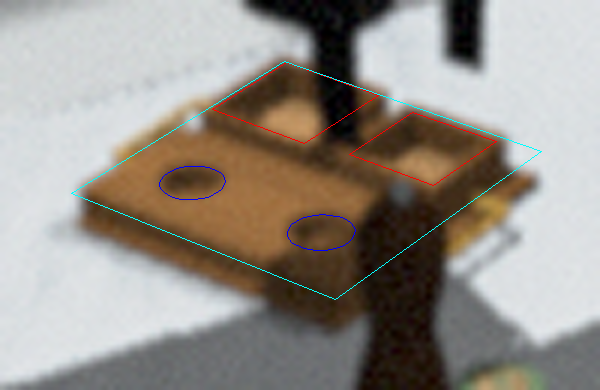

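```bash
python3 -m inch '{"hand":[1,1,1,1,1,1,1,0,0,0,0,0,0,0],"delta_pos":[[0.23,-0.31,1.2],[0,0,2],[0,0,2],[0,0,2],[0,0,1],[0,0,1],[0,0,0],[0,0,0],[0,0,0],[0,0,0],[0,0,0],[0,0,0],[0,0,0],[0,0,0]],"turn":[0,0,0,0,0,0,0,0,0,0,0,0,0,0]}'; python3 go.py 424.2 80 200
```

```text
t: 5.5
eef_pos: [424.2, 79.4, 200.3]
tcp_rot: [3.141, 0.0, 1.971]
ft_force: [0.4, -1.3, 1.5]
opening: 0.496
t 5.5 pos [424.2  79.4 200.3] rot [3.141 0.    1.971] F [ 0.4 -1.3  1.5] open 0.496
cm: 0.06 0.02 0.03
```

```bash
python3 -m inch '{"hand":[0,0,0,0,0,0],"delta_pos":[[0,0,-0.5],[0,0,-1.5],[0,0,-2],[0,0,-2],[0,0,-1.5],[0,0,-0.5]],"turn":[0,0,0,0,0,0]}'; python3 go.py 523.7 396.6 280 1.976
```

```text
t: 6.1
eef_pos: [424.4, 79.4, 281.7]
tcp_rot: [3.14, 0.001, 1.971]
ft_force: [-0.4, -0.0, -2.0]
opening: 0.497
t 6.1 pos [424.4  79.4 281.7] rot [3.140e+00 1.000e-03 1.971e+00] F [-0.4 -0.  -2. ] open 0.497
turn -0.005
cm: 25.24 21.63 0.17
```

```bash
python3 -m inch '{"hand":[0,0,0,0,0,0,0,0,0,0,0,0,0,0,0,0,0,0],"delta_pos":[[0.84,0.72,0],[1.68,1.44,0],[1.68,1.44,0],[1.68,1.44,0],[1.68,1.44,0],[1.68,1.44,0],[1.68,1.44,0],[1.68,1.44,0],[1.68,1.44,0],[1.68,1.44,0],[1.68,1.44,0],[1.68,1.44,0],[1.68,1.44,0],[1.68,1.44,0],[1.68,1.44,0],[0.84,0.72,0],[0,0,0],[0,0,0]],"turn":[-0.005,0,0,0,0,0,0,0,0,0,0,0,0,0,0,0,0,0]}'; python3 go.py 523.7 396.6 212 1.976
python3 - <<'E'
from h import *
for n in("top","scene"):
    I,D=viewer.read_camera(n); cv2.imwrite(f"pics/{n}2.png",I[100:300,100:400] if n=="top" else cv2.resize(I[120:240,180:340],None,fx=4.5,fy=4.5)); np.savez(f"{n}2.npz",I=I,D=D)
E
```

```text
t: 7.9
eef_pos: [523.1, 395.8, 279.4]
tcp_rot: [-3.14, 0.0, 1.976]
ft_force: [0.4, -0.2, -0.8]
opening: 0.494
t 7.9 pos [523.1 395.8 279.4] rot [-3.14   0.     1.976] F [ 0.4 -0.2 -0.8] open 0.494
turn 0.0
cm: 0.05 0.09 6.74
```

View pics/scene2.png

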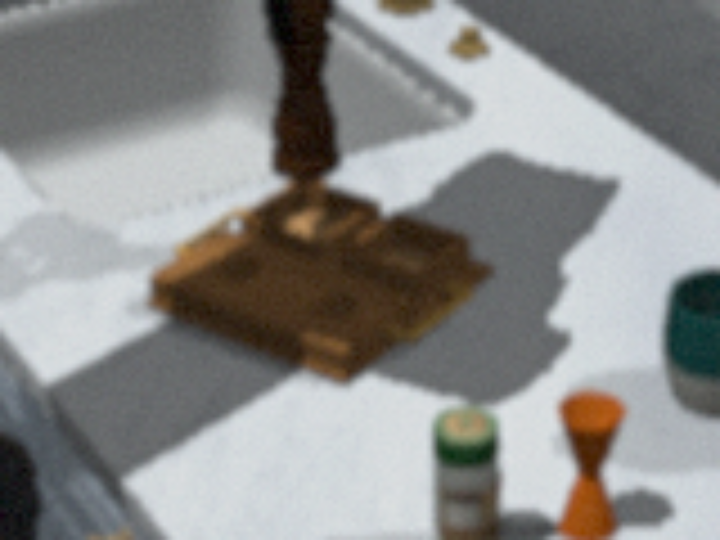

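```bash
python3 -m inch '{"hand":[0,0,0,0,0,0,0,0,0,0],"delta_pos":[[0.05,0.09,0.6],[0,0,1],[0,0,1],[0,0,1],[0,0,1],[0,0,0.8],[0,0,0.6],[0,0,0.4],[0,0,0.2],[0,0,0]],"turn":[0,0,0,0,0,0,0,0,0,0]}'; python3 go.py 523.7 396.6 211.5 1.976
```

```text
t: 9.0
eef_pos: [524.1, 396.9, 214.1]
tcp_rot: [-3.142, 0.0, 1.976]
ft_force: [1.4, 0.2, -0.6]
opening: 0.495
t 9.0 pos [524.1 396.9 214.1] rot [-3.142  0.     1.976] F [ 1.4  0.2 -0.6] open 0.495
turn -0.0
cm: -0.01 -0.05 0.26
```

```bash
python3 -m inch '{"hand":[0,0,0],"delta_pos":[[0,0,0.15],[0,0,0.1],[0,0,0]],"turn":[0,0,0]}'; python3 -m inch '{"hand":[1,1,1,1,1,1,1,1,1,1],"delta_pos":[[0,0,0],[0,0,0],[0,0,0],[0,0,-0.5],[0,0,-2],[0,0,-3],[0,0,-3],[0,0,-2],[0,0,-1],[0,0,0]],"turn":[0,0,0,0,0,0,0,0,0,0]}';  python3 go.py 426 -266 280 1.976
```

```text
t: 9.3
eef_pos: [524.1, 396.9, 211.7]
tcp_rot: [3.142, 0.0, 1.976]
ft_force: [-0.2, 0.1, -1.5]
opening: 0.497
t: 10.3
eef_pos: [524.2, 397.0, 328.0]
tcp_rot: [3.139, -0.0, 1.976]
ft_force: [-0.8, 0.5, 0.5]
opening: 0.997
t 10.3 pos [524.2 397.  328. ] rot [ 3.139 -0.     1.976] F [-0.8  0.5  0.5] open 0.997
turn -0.0
cm: -57.06 -35.16 4.8
```

```bash
python3 -m inch '{"hand":[1,1,1,1,1,1,1,1,1,1,1,1,1,1,1,1,1,1,1,1],"delta_pos":[[-1.68,-1.03,0],[-3.36,-2.07,0],[-3.36,-2.07,0],[-3.36,-2.07,0],[-3.36,-2.07,0],[-3.36,-2.07,0],[-3.36,-2.07,0],[-3.36,-2.07,0],[-3.36,-2.07,0],[-3.36,-2.07,0],[-3.36,-2.07,0],[-3.36,-2.07,0],[-3.36,-2.07,0],[-3.36,-2.07,0],[-3.36,-2.07,0],[-3.36,-2.07,0],[-3.36,-2.07,0],[-1.68,-1.03,0],[0,0,0],[0,0,0]],"turn":[0,0,0,0,0,0,0,0,0,0,0,0,0,0,0,0,0,0,0,0]}'; python3 go.py 426 -266 131 1.976
python3 - <<'E'
from h import *
for n in("top","scene"):
    I,D=viewer.read_camera(n); cv2.imwrite(f"pics/{n}3.png",cv2.resize(I[130:230,110:230],None,fx=5,fy=5) if n=="top" else cv2.resize(I[120:330,180:380],None,fx=2.8,fy=2.8)); np.savez(f"{n}3.npz",I=I,D=D)
E
```

```text
t: 12.3
eef_pos: [425.5, -266.4, 325.8]
tcp_rot: [-3.141, -0.002, 1.975]
ft_force: [-0.6, -0.1, 0.3]
opening: 0.999
t 12.3 pos [ 425.5 -266.4  325.8] rot [-3.141e+00 -2.000e-03  1.975e+00] F [-0.6 -0.1  0.3] open 0.999
turn -0.001
cm: 0.01 0.06 19.48
```

View pics/top3.png

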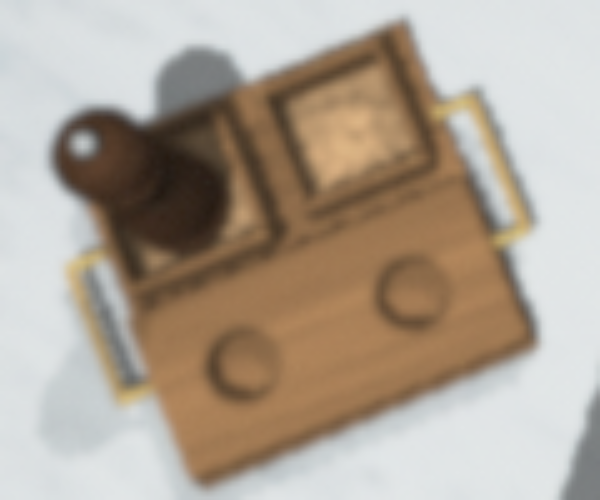

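View pics/scene3.png

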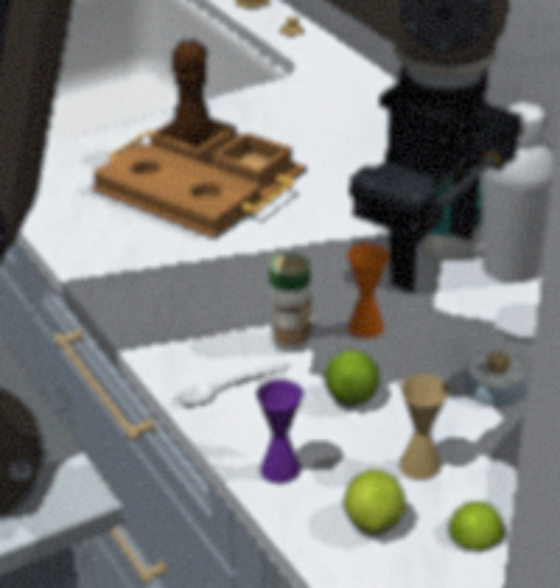

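The mill stands in the larger well. The three jiggers in the crop are orange (367,290), purple (280,430) and brass-coloured (424,425). The brass one is meant, and it's at the pose I'm descending to.

```bash
python3 -m inch '{"hand":[1,1,1,1,1,1,1,1,1,0,0,0,0,0,0,0],"delta_pos":[[0.01,0.06,1.5],[0,0,3],[0,0,3.5],[0,0,3.5],[0,0,3],[0,0,2.5],[0,0,1.5],[0,0,1],[0,0,0],[0,0,0],[0,0,0],[0,0,0],[0,0,0],[0,0,0],[0,0,0],[0,0,0]],"turn":[0,0,0,0,0,0,0,0,0,0,0,0,0,0,0,0]}'; python3 go.py 426 -266 131
```

```text
t: 14.0
eef_pos: [426.4, -266.4, 131.8]
tcp_rot: [3.142, 0.0, 1.976]
ft_force: [0.1, -0.6, 1.0]
opening: 0.48
t 14.0 pos [ 426.4 -266.4  131.8] rot [3.142 0.    1.976] F [ 0.1 -0.6  1. ] open 0.48
cm: 0.05 -0.02 0.08
```

```bash
python3 -m inch '{"hand":[0,0,0,0,0,0,0,0],"delta_pos":[[0,0,-0.5],[0,0,-1.5],[0,0,-2.5],[0,0,-3],[0,0,-3],[0,0,-2.5],[0,0,-1],[0,0,0]],"turn":[0,0,0,0,0,0,0,0]}'; python3 go.py 563.1 304.8 272 1.976
python3 - <<'E'
from h import *
I,D=viewer.read_camera("scene"); cv2.imwrite("pics/scene4.png",cv2.resize(I[120:330,180:380],None,fx=2.8,fy=2.8))
E
```

```text
t: 14.8
eef_pos: [426.5, -266.4, 272.7]
tcp_rot: [3.141, 0.002, 1.976]
ft_force: [-0.5, -0.3, -1.7]
opening: 0.481
t 14.8 pos [ 426.5 -266.4  272.7] rot [3.141e+00 2.000e-03 1.976e+00] F [-0.5 -0.3 -1.7] open 0.481
turn -0.0
cm: 47.11 35.08 0.07
```

View pics/scene4.png

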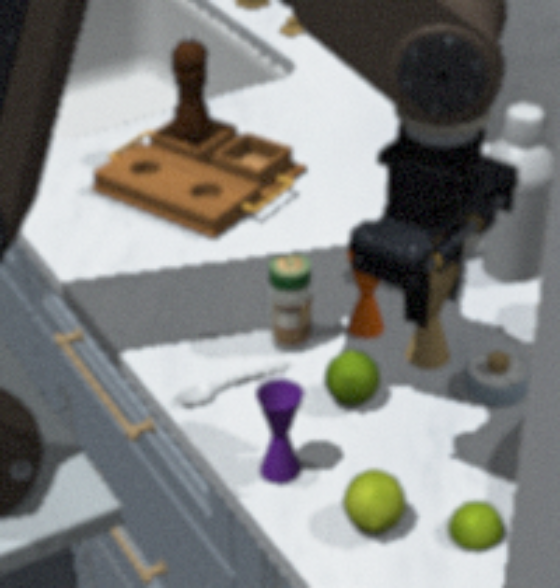

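```bash
python3 - <<'E'
from h import *
D=np.load("top3.npz")["D"];W=cloud("top",D)
for u in(165,180,195,203,207,215,230): print(u,[W[r,u].round().tolist() for r in(70,90,98,103)])
D=np.load("scene3.npz")["D"];W=cloud("scene",D); Q=W[120:250,300:370].reshape(-1,3); Q=Q[np.hypot(Q[:,0]-425,Q[:,1]+266)<110]; print(np.nanpercentile(Q[:,2],[50,90,99]))
D=np.load("top3.npz")["D"];W=cloud("top",D);Q=W.reshape(-1,3);Q=Q[np.hypot(Q[:,0]-425,Q[:,1]+266)<70]; print(np.nanpercentile(Q[:,2],[50,90,99]))
E
python3 go.py 450 250 272 1.976
```

```text
165 [[819.0, 360.0, -5.0], [758.0, 356.0, 2.0], [734.0, 355.0, 2.0], [721.0, 357.0, -4.0]]
180 [[818.0, 316.0, -1.0], [758.0, 314.0, 1.0], [737.0, 314.0, -6.0], [720.0, 312.0, 1.0]]
195 [[570.0, 142.0, 621.0], [758.0, 270.0, 2.0], [735.0, 270.0, -0.0], [721.0, 270.0, -1.0]]
203 [[569.0, 130.0, 622.0], [569.0, 146.0, 536.0], [567.0, 152.0, 501.0], [561.0, 154.0, 490.0]]
207 [[569.0, 124.0, 622.0], [569.0, 139.0, 537.0], [567.0, 145.0, 500.0], [561.0, 147.0, 492.0]]
215 [[573.0, 114.0, 612.0], [570.0, 126.0, 534.0], [567.0, 131.0, 501.0], [562.0, 133.0, 490.0]]
230 [[570.0, 90.0, 622.0], [569.0, 101.0, 535.0], [567.0, 105.0, 501.0], [561.0, 106.0, 492.0]]
[400.88103492 516.47275383 530.50134802]
[559.57398235 588.41292961 610.62217207]
t 14.8 pos [ 426.2 -266.2  271.5] rot [3.142 0.    1.976] F [-0.2 -0.3 -1.2] open 0.48
turn -0.0
cm: 46.51 22.54 -0.05
```

```bash
python3 -m inch '{"hand":[0,0,0,0,0,0,0,0,0,0,0,0,0,0,0,0,0,0],"delta_pos":[[1.55,0.75,0],[3.1,1.5,0],[3.1,1.5,0],[3.1,1.5,0],[3.1,1.5,0],[3.1,1.5,0],[3.1,1.5,0],[3.1,1.5,0],[3.1,1.5,0],[3.1,1.5,0],[3.1,1.5,0],[3.1,1.5,0],[3.1,1.5,0],[3.1,1.5,0],[3.1,1.5,0],[1.55,0.75,0],[0,0,0],[0,0,0]],"turn":[0,0,0,0,0,0,0,0,0,0,0,0,0,0,0,0,0,0]}'; python3 go.py 563.1 304.8 272 1.976
```

```text
t: 16.65
eef_pos: [449.0, 249.7, 270.6]
tcp_rot: [-3.139, 0.0, 1.977]
ft_force: [0.6, 0.6, -1.2]
opening: 0.48
t 16.6 pos [449.  249.7 270.6] rot [-3.139  0.     1.977] F [ 0.6  0.6 -1.2] open 0.48
turn 0.001
cm: 0.56 12.65 -0.14
```

```bash
python3 -m inch '{"hand":[0,0,0,0,0,0,0,0],"delta_pos":[[0.06,1.25,0],[0.13,2.5,0],[0.13,2.9,0],[0.12,2.9,0],[0.08,2,0],[0.04,1.1,0],[0,0,0],[0,0,0]],"turn":[0,0,0,0,0,0,0,0]}'; python3 go.py 563.1 304.8 143 1.976
python3 - <<'E'
from h import *
for n in("top","scene"):
    I,D=viewer.read_camera(n); cv2.imwrite(f"pics/{n}5.png",I if n=="top" else cv2.resize(I[120:250,180:340],None,fx=4.5,fy=4.5)); np.savez(f"{n}5.npz",I=I,D=D)
E
```

```text
t: 17.45
eef_pos: [563.6, 304.1, 271.4]
tcp_rot: [-3.141, 0.0, 1.975]
ft_force: [-0.5, -0.0, -0.5]
opening: 0.484
t 17.4 pos [563.6 304.1 271.4] rot [-3.141  0.     1.975] F [-0.5 -0.  -0.5] open 0.484
turn -0.001
cm: 0.09 -0.02 12.84
```

View pics/scene5.png

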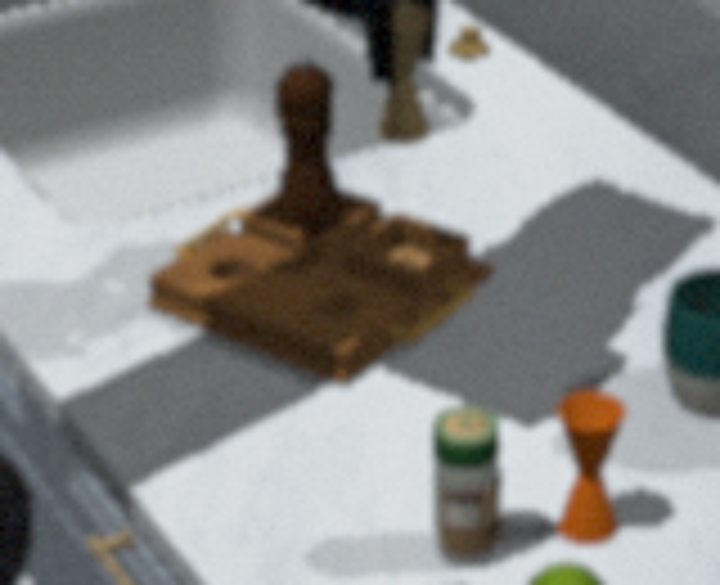

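```bash
python3 -m inch '{"hand":[0,0,0,0,0,0,0,0,0,0,0,0,0,0],"delta_pos":[[0.09,-0.02,1],[0,0,2],[0,0,2],[0,0,1.5],[0,0,1],[0,0,1],[0,0,1],[0,0,0.8],[0,0,0.8],[0,0,0.6],[0,0,0.5],[0,0,0.4],[0,0,0],[0,0,0]],"turn":[0,0,0,0,0,0,0,0,0,0,0,0,0,0]}'; python3 go.py 563.1 304.8 143 1.976
```

```text
t: 18.95
eef_pos: [563.5, 305.4, 145.8]
tcp_rot: [3.141, 0.0, 1.976]
ft_force: [-1.0, 0.4, -2.0]
opening: 0.482
t 18.9 pos [563.5 305.4 145.8] rot [3.141 0.    1.976] F [-1.   0.4 -2. ] open 0.482
turn -0.0
cm: -0.04 -0.07 0.28
```

```bash
python3 -m inch '{"hand":[0,0,0,1,1,1,1,1,1,1,1,1,1],"delta_pos":[[0,0,0.15],[0,0,0.1],[0,0,0],[0,0,0],[0,0,0],[0,0,0],[0,0,-0.5],[0,0,-2],[0,0,-3],[0,0,-3],[0,0,-3],[0,0,-1.5],[0,0,0]],"turn":[0,0,0,0,0,0,0,0,0,0,0,0,0]}'; python3 go.py 450 250 270 1.976; python3 go.py 425.3 -142 270 1.976;
```

```text
t: 20.25
eef_pos: [563.9, 305.6, 275.9]
tcp_rot: [3.137, 0.0, 1.976]
ft_force: [-0.5, -0.2, -0.3]
opening: 1.0
t 20.2 pos [563.9 305.6 275.9] rot [3.137 0.    1.976] F [-0.5 -0.2 -0.3] open 1.0
turn -0.0
cm: -0.62 -12.66 0.59
t 20.2 pos [563.9 305.6 275.9] rot [3.137 0.    1.976] F [-0.5 -0.2 -0.3] open 1.0
turn -0.0
cm: -35.67 -30.38 0.59
```

```bash
python3 -m inch '{"hand":[1,1,1,1,1,1,1,1,1,1,1,1,1,1,1,1,1,1,1],"delta_pos":[[-0.1,-1.8,0],[-0.1,-3.1,0],[-0.2,-3.4,0],[-0.22,-4.36,0],[-3.19,-1.61,0],[-3.19,-1.61,0],[-3.19,-1.61,0],[-3.19,-1.61,0],[-3.19,-1.61,0],[-3.19,-1.61,0],[-3.19,-1.61,0],[-3.19,-1.61,0],[-3.19,-1.61,0],[-3.19,-1.61,0],[-3.15,-1.62,0],[0,0,0],[0,0,0],[0,0,0],[0,0,0]],"turn":[0,0,0,0,0,0,0,0,0,0,0,0,0,0,0.15,0.15,0.15,0.15,0.09]}'; python3 go.py 425.3 -142 90 1.28
python3 - <<'E'
from h import *
for n in("top","scene"):
    I,D=viewer.read_camera(n); cv2.imwrite(f"pics/{n}6.png",cv2.resize(I[130:230,110:230],None,fx=5,fy=5) if n=="top" else cv2.resize(I[120:330,180:380],None,fx=2.8,fy=2.8)); np.savez(f"{n}6.npz",I=I,D=D)
E
```

```text
t: 22.15
eef_pos: [424.4, -142.1, 272.4]
tcp_rot: [-3.14, -0.0, 1.28]
ft_force: [0.3, 0.3, -0.6]
opening: 1.001
t 22.1 pos [ 424.4 -142.1  272.4] rot [-3.14 -0.    1.28] F [ 0.3  0.3 -0.6] open 1.001
turn -0.0
cm: 0.04 0.08 18.24
```

View pics/top6.png

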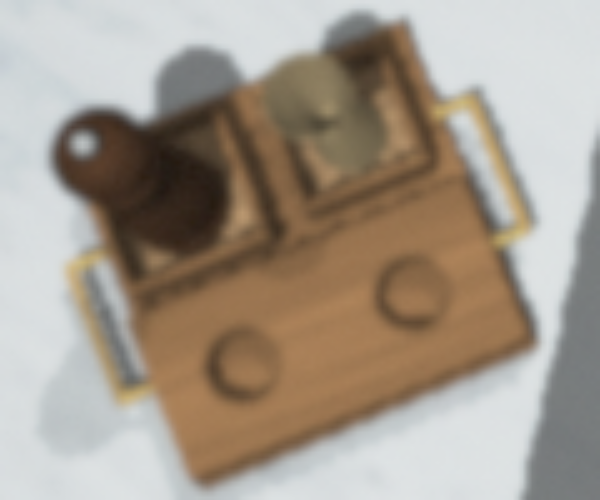

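View pics/scene6.png

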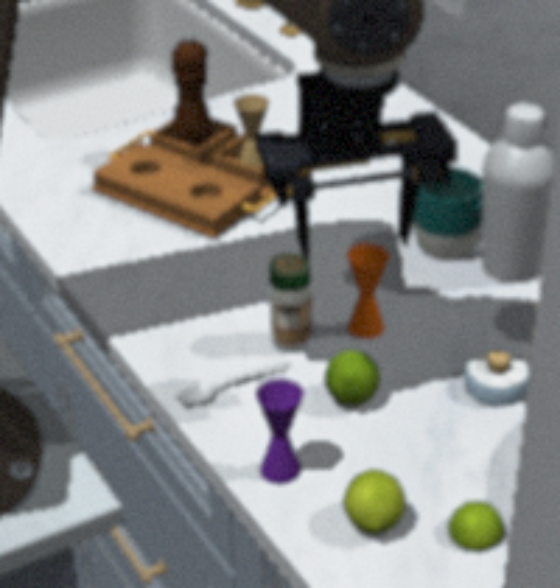

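```bash
python3 -m inch '{"hand":[1,1,1,1,1,1,1,1,1,0,0,0,0,0,0],"delta_pos":[[0.04,0.08,1.5],[0,0,3],[0,0,3],[0,0,3],[0,0,3],[0,0,2.5],[0,0,1.5],[0,0,0.6],[0,0,0],[0,0,0],[0,0,0],[0,0,0],[0,0,0],[0,0,0],[0,0,0]],"turn":[0,0,0,0,0,0,0,0,0,0,0,0,0,0,0]}'; python3 go.py 425.3 -142 91
```

```text
t: 23.75
eef_pos: [425.7, -142.0, 92.4]
tcp_rot: [3.141, 0.0, 1.286]
ft_force: [-0.8, 0.1, 3.9]
opening: 0.586
t 23.8 pos [ 425.7 -142.    92.4] rot [3.141 0.    1.286] F [-0.8  0.1  3.9] open 0.586
cm: -0.01 -0.03 0.14
```

```bash
python3 -m inch '{"hand":[0,0,0,0,0,0,0],"delta_pos":[[0,0,-0.5],[0,0,-2],[0,0,-3],[0,0,-3.5],[0,0,-3.5],[0,0,-2.5],[0,0,0]],"turn":[0,0,0,0,0,0,0]}'
python3 - <<'E'
from h import *
I,D=viewer.read_camera("scene"); cv2.imwrite("pics/scene7.png",cv2.resize(I[120:330,180:380],None,fx=2.8,fy=2.8))
E
python3 go.py 431.9 357.2 240 1.28
```

```text
t: 24.45
eef_pos: [426.3, -142.2, 245.2]
tcp_rot: [3.136, 0.001, 1.286]
ft_force: [0.2, -0.1, -1.8]
opening: 0.592
t 24.5 pos [ 425.8 -142.   243.4] rot [3.139e+00 1.000e-03 1.286e+00] F [ 0.1 -0.4 -1.1] open 0.588
turn 0.006
cm: 48.0 -13.73 0.34
```

View pics/scene7.png

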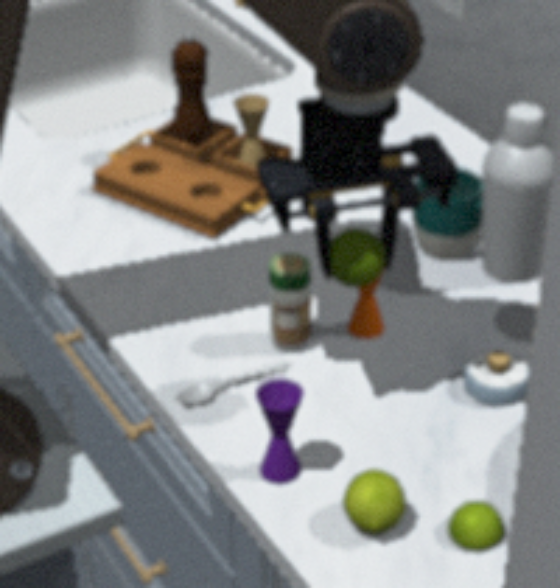

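```bash
python3 -m inch '{"hand":[0,0,0,0,0,0,0,0,0,0,0,0,0,0,0,0,0,0],"delta_pos":[[1.5,-0.43,0],[3,-0.86,0],[3,-0.86,0],[3,-0.86,0],[3,-0.86,0],[3,-0.86,0],[3,-0.86,0],[3,-0.86,0],[3,-0.86,0],[3,-0.86,0],[3,-0.86,0],[3,-0.86,0],[3,-0.86,0],[3,-0.86,0],[3,-0.86,0],[3,-0.86,0],[1.5,-0.43,0],[0,0,0]],"turn":[0,0,0,0,0,0,0,0,0,0,0,0,0,0,0,0,0,0]}' >/dev/null
python3 -m inch '{"hand":[0,0,0,0,0,0,0,0],"delta_pos":[[0,0,0],[0,0,0],[0,0,0],[0,0,0],[0,0,0],[0,0,0],[0,0,0],[0,0,0]],"turn":[0.1,0.15,0.15,0.15,0.15,0.1,0.08,0]}'
python3 go.py 431.9 357.2 115.5 .405
```

```text
t: 27.1
eef_pos: [428.6, 356.0, 241.6]
tcp_rot: [3.141, 0.001, 0.404]
ft_force: [0.2, 0.8, -1.7]
opening: 0.589
t 27.1 pos [428.6 356.  241.6] rot [3.141e+00 1.000e-03 4.040e-01] F [ 0.2  0.8 -1.7] open 0.589
turn -0.001
cm: 0.35 0.02 12.61
```

```bash
python3 -m inch '{"hand":[0,0,0,0,0,0,0,0,0,0,0],"delta_pos":[[0.35,0.02,1],[0,0,2],[0,0,2.5],[0,0,2],[0,0,1.5],[0,0,1],[0,0,0.7],[0,0,0.5],[0,0,0.5],[0,0,0.3],[0,0,0]],"turn":[0,0,0,0,0,0,0,0,0,0,0]}'
python3 go.py 431.9 357.2 115.5 .405
python3 - <<'E'
from h import *
for n in("top","scene"):
    I,D=viewer.read_camera(n); cv2.imwrite(f"pics/{n}8.png",cv2.resize(I[130:230,110:230],None,fx=5,fy=5) if n=="top" else cv2.resize(I[130:230,180:320],None,fx=5,fy=5))
E
```

```text
t: 28.2
eef_pos: [431.8, 358.5, 122.1]
tcp_rot: [3.141, 0.0, 0.406]
ft_force: [0.0, 0.4, -1.2]
opening: 0.592
t 28.2 pos [431.8 358.5 122.1] rot [3.141 0.    0.406] F [ 0.   0.4 -1.2] open 0.592
turn 0.001
cm: -0.04 0.12 0.66
```

View pics/scene8.png

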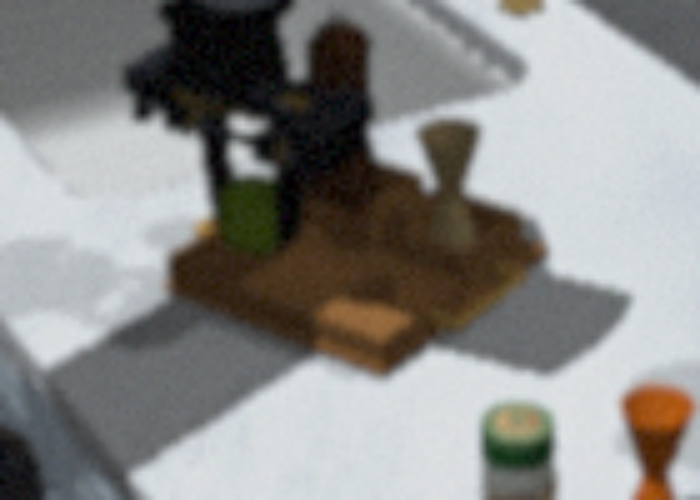

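```bash
python3 -m inch '{"hand":[0,0,0,0],"delta_pos":[[-0.04,0.1,0.2],[0,0,0.2],[0,0,0.2],[0,0,0]],"turn":[0,0,0,0]}';python3 go.py 431.9 357.2 115.5 .405
```

```text
t: 28.7
eef_pos: [431.5, 357.3, 116.3]
tcp_rot: [3.141, 0.001, 0.406]
ft_force: [-3.0, -1.6, 7.2]
opening: 0.59
t 28.7 pos [431.5 357.3 116.3] rot [3.141e+00 1.000e-03 4.060e-01] F [-3.  -1.6  7.2] open 0.59
turn 0.001
cm: 0.03 0.02 0.08
```

```bash
python3 -m inch '{"hand":[0.75,0.75,0.75,0.75,0.9,0.9,0.9,0.9,0.9,0.9,1],"delta_pos":[[0,0,0],[0,0,0],[0,0,0],[0,0,0],[0,0,-0.5],[0,0,-2],[0,0,-3],[0,0,-3],[0,0,-3],[0,0,-2],[0,0,0]],"turn":[0,0,0,0,0,0,0,0,0,0,0]}';python3 go.py 400 100 250 1.57
python3 go.py 342.5 -305.5 250 1.57
```

```text
t: 29.8
eef_pos: [432.4, 357.9, 254.2]
tcp_rot: [-3.141, -0.005, 0.406]
ft_force: [0.0, 0.3, -0.6]
opening: 0.94
t 29.8 pos [432.4 357.9 254.2] rot [-3.141 -0.005  0.406] F [ 0.   0.3 -0.6] open 0.94
turn -1.164
cm: -25.79 -3.22 0.42
t 29.8 pos [432.4 357.9 254.2] rot [-3.141 -0.005  0.406] F [ 0.   0.3 -0.6] open 0.94
turn -1.164
cm: -66.34 -8.94 0.42
```

```bash
python3 -m inch '{"hand":[1,1,1,1,1,1,1,1,1,1],"delta_pos":[[0,0,0],[0,0,0],[0,0,0],[0,0,0],[0,0,0],[0,0,0],[0,0,0],[0,0,0],[0,0,0],[0,0,0]],"turn":[-0.15,-0.15,-0.15,-0.15,-0.15,-0.15,-0.15,-0.15,-0.15,-0.01]}' >/dev/null; python3 go.py 430 -100 250 1.77
python3 go.py 342.5 -305.5 250 1.77
python3 - <<'E'
from h import *
for n in("top","scene"):
    I,D=viewer.read_camera(n); cv2.imwrite(f"pics/{n}9.png",cv2.resize(I[130:230,110:230],None,fx=5,fy=5) if n=="top" else cv2.resize(I[130:230,180:320],None,fx=5,fy=5))
E
```

```text
t 30.8 pos [431.7 357.3 250.4] rot [-3.140e+00  1.000e-03  1.768e+00] F [-0.9  0.4 -0.4] open 1.0
turn -0.002
cm: -44.79 -9.21 0.04
t 30.8 pos [431.7 357.3 250.4] rot [-3.140e+00  1.000e-03  1.768e+00] F [-0.9  0.4 -0.4] open 1.0
turn -0.002
cm: -63.21 -21.86 0.04
```

View pics/scene9.png

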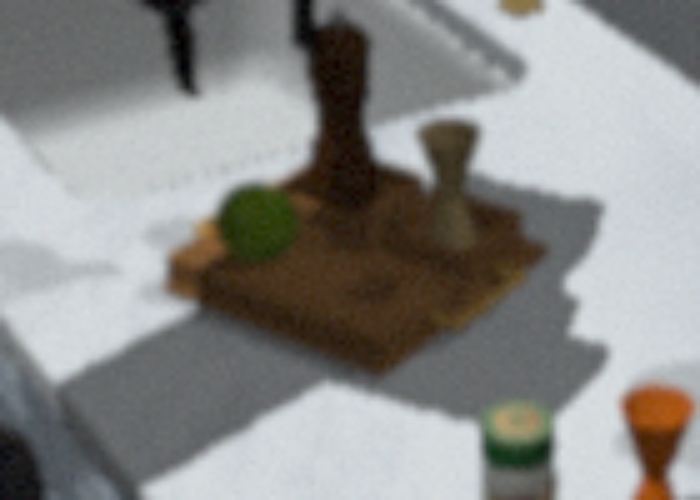

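The first lime sits in its seat. Next is lime B, the full-height one.

```bash
python3 -m inch '{"hand":[1,1,1,1,1,1,1,1,1,1,1,1,1,1,1,1,1,1,1,1],"delta_pos":[[-3.44,-0.71,0],[-3.44,-0.71,0],[-3.44,-0.71,0],[-3.44,-0.71,0],[-3.44,-0.71,0],[-3.44,-0.71,0],[-3.44,-0.71,0],[-3.44,-0.71,0],[-3.44,-0.71,0],[-3.44,-0.71,0],[-3.44,-0.71,0],[-3.44,-0.71,0],[-3.44,-0.71,0],[-3.07,-2.1,0],[-3.07,-2.1,0],[-3.07,-2.1,0],[-3.07,-2.1,0],[-3.07,-2.1,0],[-3.07,-2.1,0],[0,0,0]],"turn":[0,0,0,0,0,0,0,0,0,0,0,0,0,0,0,0,0,0,0,0]}'; python3 -m inch '{"hand":[1],"delta_pos":[[0,0,0]],"turn":[0]}' >/dev/null;  python3 go.py 342.5 -305.5 91 1.77
python3 - <<'E'
from h import *
for n in("top","scene"):
    I,D=viewer.read_camera(n); cv2.imwrite(f"pics/{n}10.png",cv2.resize(I[130:230,110:230],None,fx=5,fy=5) if n=="top" else cv2.resize(I[120:330,180:380],None,fx=2.8,fy=2.8))
E
```

```text
t: 32.9
eef_pos: [338.9, -307.4, 251.1]
tcp_rot: [3.141, 0.001, 1.758]
ft_force: [1.1, -0.6, 0.5]
opening: 1.002
t 33.0 pos [ 339.6 -304.5  251. ] rot [-3.141e+00 -1.000e-03  1.761e+00] F [ 0.1 -0.2 -0.5] open 1.002
turn -0.009
cm: -0.15 0.26 16.0
```

View pics/scene10.png

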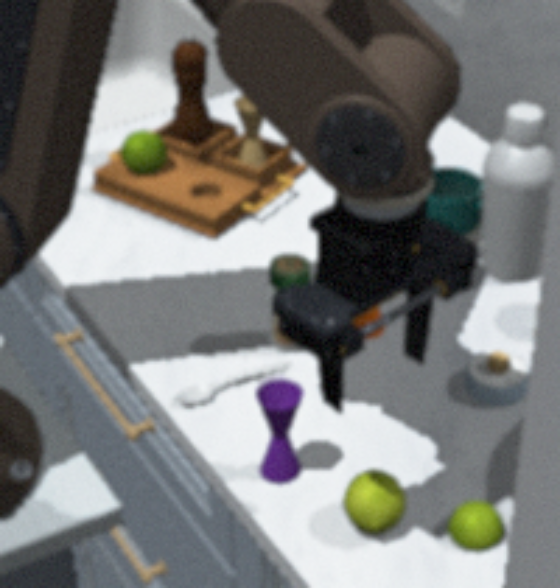

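View pics/top10.png

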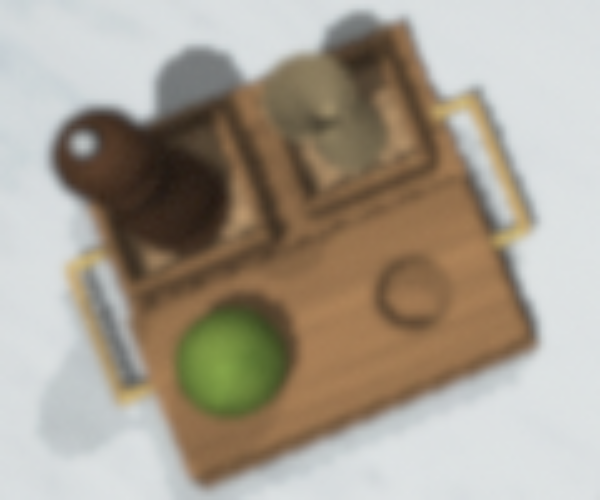

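Lime 1 is seated, at (235,360) in the top crop. Lime B (375,500 in the scene crop) is full height, and the half is the smaller one at (477,525). Descending on B.

```bash
python3 -m inch '{"hand":[1,1,1,1,1,1,1,1,1,0,0,0,0,0,0],"delta_pos":[[-0.15,0.26,1.5],[0,0,2.5],[0,0,3],[0,0,3],[0,0,2.5],[0,0,1.5],[0,0,1.3],[0,0,0.6],[0,0,0],[0,0,0],[0,0,0],[0,0,0],[0,0,0],[0,0,0],[0,0,0]],"turn":[0,0,0,0,0,0,0,0,0,0,0,0,0,0,0]}'; python3 go.py 342.5 -305.5 91
```

```text
t: 34.6
eef_pos: [342.9, -305.3, 92.4]
tcp_rot: [3.142, 0.0, 1.766]
ft_force: [-0.4, -1.0, 2.5]
opening: 0.611
t 34.6 pos [ 342.9 -305.3   92.4] rot [3.142 0.    1.766] F [-0.4 -1.   2.5] open 0.611
cm: -0.01 -0.04 0.14
```

```bash
python3 -m inch '{"hand":[0,0,0,0,0,0,0],"delta_pos":[[0,0,-0.5],[0,0,-2],[0,0,-3],[0,0,-3.5],[0,0,-3.5],[0,0,-2.5],[0,0,0]],"turn":[0,0,0,0,0,0,0]}'
python3 go.py 430 -100 240 1.766; python3 go.py 471.3 265.4 240 1.766
```

```text
t: 35.3
eef_pos: [343.4, -305.7, 245.2]
tcp_rot: [3.139, 0.005, 1.766]
ft_force: [0.0, -0.5, -2.1]
opening: 0.608
t 35.3 pos [ 343.4 -305.7  245.2] rot [3.139 0.005 1.766] F [ 0.  -0.5 -2.1] open 0.608
turn -0.0
cm: 18.5 12.49 0.52
t 35.3 pos [ 343.4 -305.7  245.2] rot [3.139 0.005 1.766] F [ 0.  -0.5 -2.1] open 0.608
turn -0.0
cm: 53.54 23.63 0.52
```

```bash
python3 -m inch '{"hand":[0,0,0,0,0,0,0,0,0,0,0,0,0,0,0,0,0,0,0,0],"delta_pos":[[1.5,1,0],[2.8,1.9,0],[2.84,1.92,0],[2.84,1.92,0],[2.84,1.92,0],[2.84,1.92,0],[2.84,1.92,0],[2.92,0.93,0],[2.92,0.93,0],[2.92,0.93,0],[2.92,0.93,0],[2.92,0.93,0],[2.92,0.93,0],[2.92,0.93,0],[2.92,0.93,0],[2.92,0.93,0],[2.92,0.93,0],[2.92,0.93,0],[2.92,0.93,0],[0,0,0]],"turn":[0,0,0,0,0,0,0,0,0,0,0,0,0,0,0,0,0,0,0,0]}' >/dev/null
python3 -m inch '{"hand":[0,0,0,0,0,0,0,0,0,0,0,0],"delta_pos":[[0,0,0],[0,0,0],[0,0,0],[0,0,0],[0,0,0],[0,0,0],[0,0,0],[0,0,0],[0,0,0],[0,0,0],[0,0,0],[0,0,0]],"turn":[0.1,0.15,0.15,0.15,0.15,0.15,0.15,0.15,0.15,0.06,0,0]}'
python3 go.py 471.3 265.4 115.5 .405
```

```text
t: 38.5
eef_pos: [471.1, 265.4, 241.6]
tcp_rot: [3.141, 0.001, 0.408]
ft_force: [0.5, -0.9, 0.2]
opening: 0.607
t 38.5 pos [471.1 265.4 241.6] rot [3.141e+00 1.000e-03 4.080e-01] F [ 0.5 -0.9  0.2] open 0.607
turn 0.003
cm: 0.02 0.01 12.61
```

```bash
python3 -m inch '{"hand":[0,0,0,0,0,0,0,0,0,0,0],"delta_pos":[[0.02,0.01,1],[0,0,2],[0,0,2.5],[0,0,2],[0,0,1.5],[0,0,1],[0,0,0.7],[0,0,0.5],[0,0,0.5],[0,0,0.3],[0,0,0]],"turn":[0,0,0,0,0,0,0,0,0,0,0]}'
python3 go.py 471.3 265.4 115.5 .405
python3 - <<'E'
from h import *
I,D=viewer.read_camera("scene"); cv2.imwrite("pics/scene11.png",cv2.resize(I[130:230,180:320],None,fx=5,fy=5))
E
```

```text
t: 39.6
eef_pos: [471.5, 265.8, 122.1]
tcp_rot: [3.142, 0.0, 0.406]
ft_force: [0.6, 0.1, -0.8]
opening: 0.606
t 39.6 pos [471.5 265.8 122.1] rot [3.142 0.    0.406] F [ 0.6  0.1 -0.8] open 0.606
turn 0.001
cm: -0.03 0.03 0.66
```

View pics/scene11.png

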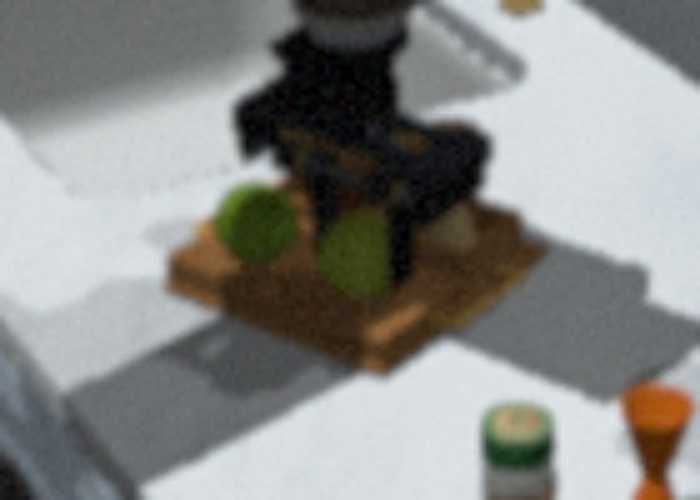

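```bash
python3 -m inch '{"hand":[0,0,0,0],"delta_pos":[[0,0,0.2],[0,0,0.2],[0,0,0.2],[0,0,0]],"turn":[0,0,0,0]}'
python3 -m inch '{"hand":[0.78,0.78,0.78,0.78,0.8,0.8,0.8,0.8,0.8,0.8,1],"delta_pos":[[0,0,0],[0,0,0],[0,0,0],[0,0,0],[0,0,-0.5],[0,0,-2],[0,0,-3],[0,0,-3],[0,0,-3],[0,0,-2],[0,0,0]],"turn":[0,0,0,0,0,0,0,0,0,0,0]}';python3 go.py 420 100 250 .405
```

```text
t: 40.05
eef_pos: [472.0, 266.1, 116.5]
tcp_rot: [3.142, -0.002, 0.406]
ft_force: [1.2, 0.2, 4.5]
opening: 0.609
t: 41.15
eef_pos: [472.0, 266.1, 254.0]
tcp_rot: [3.141, -0.005, 0.406]
ft_force: [-0.5, -0.3, -0.3]
opening: 0.839
t 41.1 pos [472.  266.1 254. ] rot [ 3.141 -0.005  0.406] F [-0.5 -0.3 -0.3] open 0.839
turn 0.001
cm: -11.33 13.22 0.4
```

```bash
python3 -m inch '{"hand":[1,1,1,1,1,1,1,1,1,1],"delta_pos":[[-1.04,1.42,0],[-2.04,3.42,0],[-2.04,3.42,0],[-2.04,3.42,0],[-2.04,3.42,0],[-2.04,3.42,0],[-2.04,3.42,0],[-2.04,3.42,0],[0,0,0],[0,0,0]],"turn":[0,0,0,0,0,0,0,0,0,0]}'
python3 - <<'E'
from h import *
for n in("top","scene"):
    I,D=viewer.read_camera(n); cv2.imwrite(f"pics/{n}12.png",cv2.resize(I[130:230,110:230],None,fx=5,fy=5) if n=="top" else cv2.resize(I[120:330,180:380],None,fx=2.8,fy=2.8))
    W=cloud(n,D)
    if n=="top":
        p=np.array([497.5,331,.405]);c,s=np.cos(p[2]),np.sin(p[2]);R=np.array([[c,-s],[s,c]]);Q=W.reshape(-1,3)
        for l in((-50,50),(-50,-50),(50,50),(50,-50)):
            w=p[:2]+R@l; q=Q[np.hypot(Q[:,0]-w[0],Q[:,1]-w[1])<35]; q=q[q[:,2]>55]; t=q[q[:,2]>np.percentile(q[:,2],98)-12]; print(l,"top",np.percentile(q[:,2],98).round(1),"off",((t[:,:2].mean(0)-w)@R).round(1))
E
```

```text
t: 42.15
eef_pos: [430.0, -28.5, 250.4]
tcp_rot: [-3.141, 0.002, 0.403]
ft_force: [-0.2, 0.1, 0.5]
opening: 0.998
(-50, 50) top 85.3 off [-4.5 -0.8]
(-50, -50) top 82.3 off [-1.1 -0.2]
(50, 50) top 179.3 off [-2.4 -1.1]
(50, -50) top 799.6 off [11.1 -9.7]
```

View pics/top12.png

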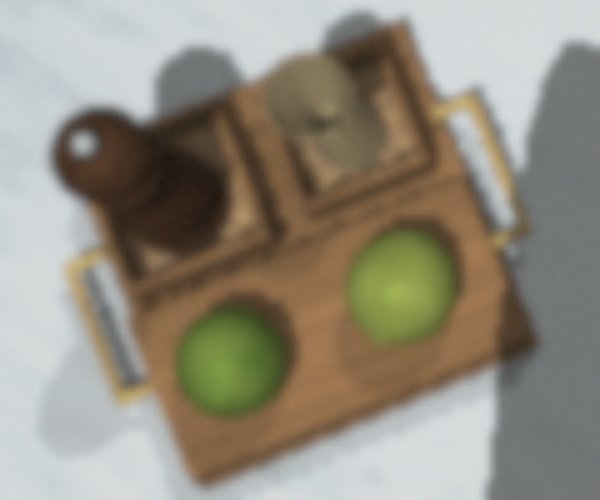

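View pics/scene12.png

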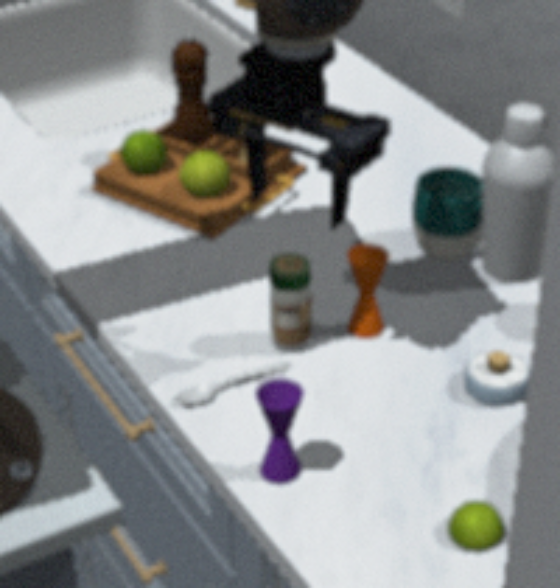

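```bash
python3 - <<'E'
from h import *
from scipy.optimize import least_squares
p=np.array([497.5,331,.405]);c,s=np.cos(p[2]),np.sin(p[2]);R=np.array([[c,-s],[s,c]])
for n in("top","scene"):
    I,D=viewer.read_camera(n);Q=cloud(n,D).reshape(-1,3)
    for l in((-50,50),(-50,-50)):
        w=p[:2]+R@l; q=Q[(np.hypot(Q[:,0]-w[0],Q[:,1]-w[1])<40)&(Q[:,2]>40)&(Q[:,2]<95)]
        o=least_squares(lambda x:np.linalg.norm(q-x,axis=1)-30.4,[*w,53],loss="soft_l1",f_scale=2).x
        print(n,l,"off",((o[:2]-w)@R).round(1),"z",o[2].round(1))
E
```

```text
top (-50, 50) off [-2.8  0.3] z 52.8
top (-50, -50) off [0.5 0.8] z 51.9
scene (-50, 50) off [-1.   1.7] z 56.5
scene (-50, -50) off [1.6 2. ] z 55.6
```

```bash
python3 -c "
from cell import ticket
print(ticket.job_done())"; python3 go.py
```

```text
the job is handed in; nothing more can be done
None
the job is handed in; nothing more can be done
```

I stocked the caddy and handed the job in at about 42 s of the 112 s allowed. The mill went into the larger well first, then the brass jigger into the smaller well. Then I set one whole lime in each round seat. The gripper was open and clear of everything at the end.

- **Mill and jigger:** the last top picture shows both standing in their wells. I judged the jigger from the picture, because its last depth check read the arm instead (799 mm). The gripper hides it in the last scene picture.
- **Limes:** sphere fits from the top camera put both centres at about z = 52–53, against 53 when seated. The first lime sits 1–3 mm off its nominal centre. The scene camera read both about 3 mm higher, and it also read the deck about 3 mm too high, so I take that as camera error.
- **Left alone:** the spice jar, lime half, and orange and purple jiggers show no movement in the last pictures. I checked this by eye only.
- **Forces:** the readings at the end of each move stayed under 10 N.

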